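# Lock the die clamp through the zigzag selector gate

### The arm

A 6-joint arm with a two-finger parallel gripper is mounted at the origin on the work surface. World frame = base frame: x ahead of the robot, y to its left, z up, the work surface at z = 0. Lengths are in m, angles in rad, forces in N, time in s.
With the tool pointing down it reaches from about 0.35 to 0.8 m from the base axis. Payload 7.3 kg.
Tool frame: the origin (TCP) lies on the centre line of the jaws, within the pads' length; the fingertips stand tip_extent ahead of it and the grasp point (between the pads) is the TCP (tip_extent is the distance from the TCP to the fingertips, in m); z points along the fingers, y is the line along which they close (so a half turn about z gives the same grasp; the last joint's range is limited). The gripper opens to 85 mm and grips with 20 to 120 N. Pads are 22 mm wide; open, the fingers measure 114 mm over their backs; the gripper's body (76 mm by 85 mm) begins 54 mm behind the grasp point. The pads swing forward as they close: fully open they stand 13 mm farther back than shut.
Start: joints at [1.094, 0.342, 1.524, -0, 1.275, -0.146], TCP at [0.171, 0.497, 0.25] pointing down, gripper open.
Joint ranges: [-2.53, 2.53], [-0.77, 2.02], [0.04, 2.7], [-1, 4.14], [0.28, 2.66], [-3.11, 3.11]. Speed limits (rad/s): [2.57, 2.57, 3.14, 3.14, 3.14, 3.14].

### API

Orientations are given as a rotation vector (axis times angle).
In Python, from cell import * gives the robot as it stands.
- The arm moves only by the shell command python3 -m handwheel 'ROWS' [OPENING] [FORCE]. ROWS is JSON, a list that holds one entry, the list of rows, each a list of 6 numbers: the shift along the tool's x, y, z in mm, then the turn, a rotation vector about the tool's x, y, z in degrees. In form: [[[x, y, z, ax, ay, az], ...]]. A call has 1 to 20 rows; each row shifts and turns the commanded pose from where the row before left it, along the tool's axes as they then stand; what a row does not reach is not made up. A row lasts 1/12 s, in which the tool goes at most 41.7 mm and 7.16 degrees, less where a joint would pass 70% of its speed; a pose out of reach is approached as far as the arm can. A call with a gripper value outside its range is refused whole. OPENING is the opening, from -1 (shut) to 1 (fully open), so that 0 is half open, set as the call begins (- or left out, the last holds). The fingers move at their own pace and stop on an object; FORCE is the grip in N (left out, the last holds). Time passes only in rows, so rows that do not move let the fingers close. It gives the time, the measured TCP pose, the force, the opening and the grip force at its end, in the units of the state.
- observe(): the state, without advancing time (a new reading comes with each control period).
- grab_frame(name): name is "side" or "top" or "wrist"; returns a dict with "color" (480x640x3 uint8, blue, green, red), "mtx" (3x3 intrinsics, pixels), "origin" and "orientation" of the camera in the world. Camera axes: x right, y down, z forward; pixel columns grow to the right and rows downward; lengths in m; the calibration is good to about 2 mm. A picture is of the moment at which its call begins. There is no depth.
- job_done(): hands the job in; it is judged then, once.
The state is a dict: "time_s": time; "q": joint angles; "dq": joint speeds; "joint_torque": joint torques, N m; "eef_pos": TCP position; "orientation": TCP orientation; "contact_force": force on the tool from outside, world axes, zero at the start; "moment": the same for the moment, N m; "gripper_width": finger opening in m; "grip_force": force on a finger pad.
Only numpy, scipy, OpenCV 4.12 (cv2) and the standard library are available. Lean on these libraries where they do the work, as an engineer would, in place of code of your own. Each camera call takes 0.05 s, during which the arm holds its last target. There are 200 camera calls.

### The job

The die clamp selector stands with its lever in the release notch (red mark). Take the lever by its bronze knob through the zigzag gate, rest it fully in the middle notch (yellow mark) for about a second so the die can settle, then bring it fully into the lock notch (green mark) and let go. Leave the other things on the counter where they are.

Things in the scene. Friction and masses are not known exactly. Their poses are not given: they have to be found in the camera images.
- console: die clamp selector: blue housing fixed to the counter, 160 mm (its x) x 150 mm (y), foot 190 x 170 mm, with an 8 mm gate plate on top, mid-plane 150 mm above the counter. Origin: centre of its underside; z up, x away from the robot at yaw 0. Slot order: release notch, corner 1, corner 2, middle notch, exit, corner 3, lock notch, joined by straight slots along the console's x or y
- pivot (a point): the point inside the housing, on the console's axis, 30 mm above the counter (120 mm below the plate's mid-plane), about which the straight steel lever (12 mm diameter) tilts any way. When the stem crosses the plate's mid-plane at console (px, py), the ball's centre is at pivot + 190 mm times the unit vector along (px, py, 120)
- knob (a point): centre of the bronze ball knob on the lever, 44 mm diameter, 190 mm from the pivot along the stem, 200 to 220 mm above the counter; nothing stands near it, so it can be gripped from above; it may turn in the grip as the lever tilts. The lever stays where it is left (friction, about 2 N at the knob, no springs or detents)
- release_notch (a point): centre of the notch where the lever starts, beside a red mark; console x, y = (-38, -34) mm. This and the gate points below lie at the plate's mid-plane; slots are 20 mm wide, so the stem has 4 mm play either side of the centre line
- corner_1 (a point): first corner of the slot, console (20, -34) mm
- corner_2 (a point): second corner, console (20, 0) mm
- middle_notch (a point): centre of the middle notch, beside a yellow mark, console (-38, 0) mm: the dead end of the leg that runs from corner 2 towards the console's -x, 18 mm beyond the exit
- exit (a point): where the slot leaves that leg sideways, towards +y, console (-20, 0) mm
- corner_3 (a point): third corner, console (-20, 34) mm
- lock_notch (a point): centre of the lock notch, beside a green mark, console (38, 34) mm
- sway (a joint): sideways tilt of the lever, rad: 0 upright, positive leans to the console's +y; -0.28 in the release notch, 0 in the middle notch, +0.28 in the lock notch
- pitch (a joint): fore-and-aft tilt of the lever, rad: 0 upright, positive leans to the console's +x; about -0.31 at the centre of the release and middle notches (about -0.34 hard against their ends), +0.31 in the lock notch; +-0.16 in the cross passages
- channel_die: bright steel channel die, bystander, 160 x 44 x 36 mm, lying flat, origin under its centre, length along its x
- die_clip: red U-shaped die clip, bystander, 85 x 35 x 30 mm, origin under its centre
- square: steel engineer's square, bystander, lying flat, stock 120 mm and blade 100 mm, up to 14 mm thick, origin under the stock's centre
- hammer: hammer, bystander, lying flat, handle towards its -x
- wrench: steel wrench, bystander, lying flat, length along its x
- oil_can: yellow oil can, bystander, standing, 60 mm diameter, 150 mm tall, origin under its centre

How it is judged:
By the outcome, as a careful person would: the job done as asked, in the order asked, and still so for the second after the job is handed in, with the robot touching nothing.
It also fails if it takes over 50 s, if anything falls off the work surface, if the arm or the gripper's body presses on something with over 40 N, if the wrist force passes 120 N, or if a joint passes its speed limit or range.

## Working session

There is one attempt and no reset: what is moved stays moved. The work goes in short steps, Python scripts to look and compute and a shell command to move; the robot and the scene stay as the last step left them, time stands still between calls to the robot, and variables do not carry over. Pictures are saved under pics/ and viewed, at most 10 in all, crops included, and the job is handed in when it is done.

```bash
mkdir -p pics; python3 - <<'E'
from cell import *
import cv2,pickle
s=observe(); print({k:s[k] for k in("time_s","eef_pos","orientation","gripper_width","contact_force")})
d={n:grab_frame(n) for n in("side","top")}
pickle.dump(d,open("f0.pkl","wb"))
for n in d: cv2.imwrite(f"pics/{n}0.png",d[n]["color"]); print(n,d[n]["origin"],d[n]["orientation"],d[n]["mtx"])
E
```

```text
{'time_s': 0.0, 'eef_pos': array([0.17032313, 0.49622235, 0.24961428]), 'orientation': array([-5.17144767e-01, -3.09825453e+00,  2.32260193e-03]), 'gripper_width': 0.08527276137009107, 'contact_force': array([0.87048599, 0.08442313, 0.37524327])}
side [ 0.16268467 -0.95848242  0.82131527] [-2.10860663  0.47261546 -0.24656911] [[521.95665968   0.         319.93446585]
 [  0.         521.95665968 237.82522729]
 [  0.           0.           1.        ]]
top [ 0.41229478 -0.0017857   1.42013444] [-2.11580732  2.17815123 -0.16045655] [[562.81682242   0.         323.64852325]
 [  0.         562.81682242 240.09750603]
 [  0.           0.           1.        ]]
```

View pics/top0.png

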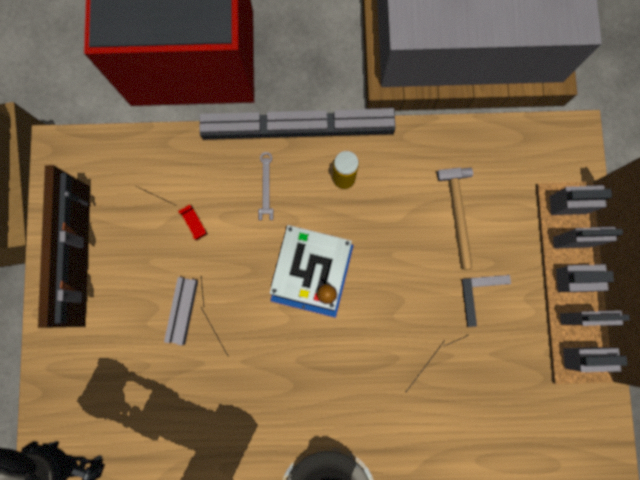

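View pics/side0.png

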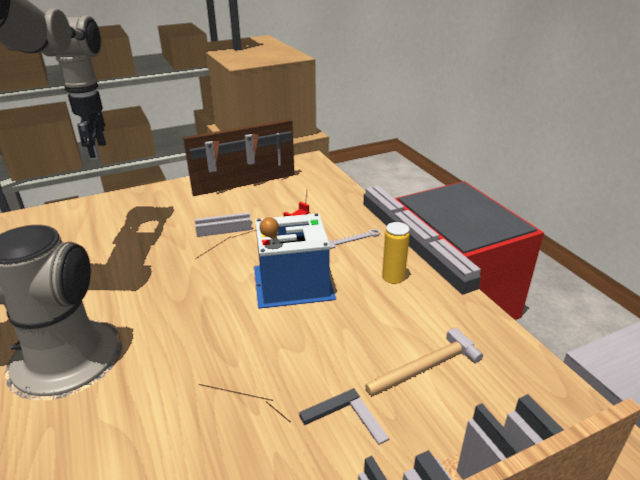

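The top view shows the console plate with corners near (288,227), (353,240), (270,297) and the knob at (327,294). The side view has the knob at (269,228). The console is yawed about -14°, and nothing stands near it.

```bash
cat > h.py <<'E'
import numpy as np,cv2,pickle
from scipy.spatial.transform import Rotation as R
def ray(f,p):
    v=np.linalg.inv(f["mtx"])@[p[0],p[1],1]; M=R.from_rotvec(f["orientation"]).as_matrix() if np.shape(f["orientation"])==(3,) else np.array(f["orientation"])
    v=M@v; return np.array(f["origin"]),v/np.linalg.norm(v)
def onz(f,p,z):
    o,v=ray(f,p); return o+v*(z-o[2])/v[2]
def tri(f,p,g,q):
    a,u=ray(f,p); b,w=ray(g,q)
    t=np.linalg.lstsq(np.c_[u,-w],b-a,rcond=None)[0]
    A,B=a+u*t[0],b+w*t[1]; return (A+B)/2,np.linalg.norm(A-B)
def blob(f,lo,hi,box):
    x0,y0,x1,y1=box; h=cv2.cvtColor(f["color"],cv2.COLOR_BGR2HSV)
    m=np.zeros(h.shape[:2],np.uint8); m[y0:y1,x0:x1]=cv2.inRange(h,lo,hi)[y0:y1,x0:x1]
    c=max(cv2.findContours(m,cv2.RETR_EXTERNAL,cv2.CHAIN_APPROX_NONE)[0],key=cv2.contourArea); return c
E
python3 - <<'E'
from h import *
d=pickle.load(open("f0.pkl","rb")); T,S=d["top"],d["side"]
k=[]
for f,b in((T,(310,275,345,310)),(S,(250,210,285,245))):
    c=blob(f,(5,110,50),(18,255,230),b); k.append(cv2.minEnclosingCircle(c)); print(k[-1],cv2.contourArea(c))
print("knob",tri(T,k[0][0],S,k[1][0]))
c=blob(T,(30,0,140),(110,60,255),(255,215,365,325))
P=np.array([onz(T,p,.154)[:2] for p in c[:,0].astype(float)],np.float32)*1000
r=cv2.minAreaRect(P);print("plate",r)
for n,lo,hi in(("green",(50,120,80),(75,255,255)),("yellow",(22,150,120),(33,255,255)),("red",(0,180,100),(4,255,255))):
    try:
        c=blob(T,lo,hi,(270,225,352,305)); print(n,onz(T,c[:,0].mean(0),.154),cv2.contourArea(c))
    except ValueError: print(n,"none")
E
```

```text
((325.8043518066406, 293.659423828125), 9.826593399047852) 255.0
((267.5, 224.0), 15.041708946228027) 283.5
knob (array([ 0.47346137, -0.00952865,  0.20977567]), np.float64(0.0009090332713591681))
plate ((537.9365234375, 23.09607696533203), (150.7836151123047, 159.89805603027344), 74.1167221069336)
green [0.60812156 0.03849869 0.154     ] 39.5
yellow [0.47926259 0.03950951 0.154     ] 38.5
red [0.47027354 0.01158954 0.154     ] 4.0
```

```bash
python3 -m handwheel '[[[0,0,-20,0,0,-3.1],[-24,-22,-20,0,0,0],[-24,-22,0,0,0,0],[-24,-22,0,0,0,0],[-24,-22,0,0,0,0],[-24,-22,0,0,0,0],[-24,-22,0,0,0,0],[-24,-22,0,0,0,0],[-24,-22,0,0,0,0],[-24,-22,0,0,0,0],[-24,-22,0,0,0,0],[-24,-22,0,0,0,0],[-24,-22,0,0,0,0],[-24,-22,0,0,0,0],[-24,-22,0,0,0,0],[-24,-22,0,0,0,0],[-24,-22,0,0,0,0],[-15,-22,0,0,0,0],[-6,-8,0,0,0,0],[0,0,0,0,0,0]]]' 1 40
cat >> h.py <<'E'
C=np.array([.538,.023,0]); RC=R.from_euler('z',-15.9,degrees=True)
def knob(px,py):
    v=np.array([px,py,120.]); return v/np.linalg.norm(v)*.19+[0,0,.03]   # console frame
def status(target=None):
    from cell import observe
    s=observe(); e=RC.inv().apply(s["eef_pos"]-C)
    M=R.from_rotvec(s["orientation"])
    print("t",round(s["time_s"],2),"tcp console mm",(e*1000).round(1),"tool x in console",RC.inv().apply(M.as_matrix()[:,0]).round(3),"z",M.as_matrix()[:,2].round(3),"F",s["contact_force"].round(1),"w",round(s["gripper_width"]*1000,1),"gf",s["grip_force"])
    p=e[:2]/(e[2]-.03)*120; print("stem if held",p.round(1))
    return e
E
python3 - <<'E'
from h import *
import cell
print(getattr(cell,"tip_extent",None))
status()
for n,p in dict(rel=(-38,-34),c1=(20,-34),c2=(20,0),mid=(-38,0),exit=(-20,0),c3=(-20,34),lock=(38,34)).items(): print(n,(knob(*p)*1000).round(1))
f=cell.grab_frame("wrist"); cv2.imwrite("pics/w1.png",f["color"])
pickle.dump(f,open("w1.pkl","wb"))
E
```

```text
time_s: 1.77
eef_pos: [0.4561, 0.0168, 0.2897]
orientation: [-0.438, -3.11, 0.0]
contact_force: [-0.5, -0.0, 0.1]
gripper_width: 0.0853
grip_force: 0.0
0.019
t 1.77 tcp console mm [-77.1 -28.4 289.7] tool x in console [-1.     0.002  0.001] z [-0.001  0.    -1.   ] F [-0.5 -0.   0.1] w 85.3 gf 0.0
stem if held [-35.6 -13.1]
rel [-55.4 -49.5 204.9]
c1 [ 30.1 -51.1 210.5]
c2 [ 31.2   0.  217.4]
mid [-57.4   0.  211.1]
exit [-31.2   0.  217.4]
c3 [-30.1  51.1 210.5]
lock [ 55.4  49.5 204.9]
```

View pics/w1.png

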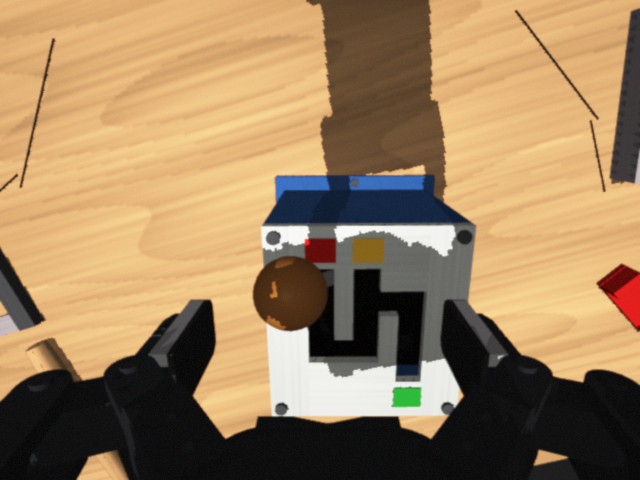

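The wrist view shows the knob at about (290,293). The red and yellow marks are at the top, green is at the bottom, and the console is aligned with the tool.

```bash
python3 - <<'E'
from h import *
f=pickle.load(open("w1.pkl","rb"))
c=blob(f,(3,100,20),(18,255,255),(245,250,330,335)); (p,r)=cv2.minEnclosingCircle(c); print(p,r)
q=(290,293)
for z in(.205,): print((RC.inv().apply(onz(f,p,z)-C)*1000).round(1),(RC.inv().apply(onz(f,q,z)-C)*1000).round(1))
m={"g":((50,120,80),(75,255,255),(380,380,430,415)),"y":((15,120,100),(33,255,255),(345,230,395,268))}
for n,a in m.items():
    c=blob(f,*a); print(n,(RC.inv().apply(onz(f,c[:,0].mean(0),.154)-C)*1000).round(1))
for q in((274,238),(464,237),(281,409),(448,408)): print((RC.inv().apply(onz(f,q,.154)-C)*1000).round(1))
E
```

```text
(275.9277038574219, 292.0) 52.15874099731445
[-53.6 -59.  205. ] [-52.9 -50.8 205. ]
g [ 61.8  34.3 154. ]
y [-62.1  -0.  154. ]
[-71.3 -66.2 154. ]
[-71.7  67.3 154. ]
[ 73.3 -66.6 154. ]
[ 72.6  68.4 154. ]
```

```bash
python3 -m handwheel '[[[-8,-7,0,0,0,0],[-8,-7,0,0,0,0],[-6,-7,0,0,0,0],[0,0,0,0,0,0],[0,0,15,0,0,0],[0,0,15,0,0,0],[0,0,15,0,0,0],[0,0,15,0,0,0],[0,0,14,0,0,0],[0,0,10,0,0,0],[0,0,0,0,0,0],[0,0,0,0,0,0]]]'; python3 -c "from h import *;status()"
```

```text
time_s: 2.82
eef_pos: [0.471, -0.0075, 0.2062]
orientation: [-0.433, -3.111, -0.0]
contact_force: [0.7, -0.2, -0.0]
gripper_width: 0.0855
grip_force: 0.0
t 2.82 tcp console mm [-56.1 -47.7 206.2] tool x in console [-1.    -0.001  0.001] z [-0.001  0.    -1.   ] F [ 0.7 -0.2 -0. ] w 85.5 gf 0.0
stem if held [-38.2 -32.5]
```

Close gently, with a small correction in y.

```bash
python3 -m handwheel '[[[0,-1,0,0,0,0],[0,0,0,0,0,0],[0,0,0,0,0,0],[0,0,0,0,0,0],[0,0,0,0,0,0],[0,0,0,0,0,0],[0,0,0,0,0,0],[0,0,0,0,0,0],[0,0,0,0,0,0],[0,0,0,0,0,0]]]' -1 45; python3 -c "from h import *;status()"
```

```text
time_s: 3.65
eef_pos: [0.4711, -0.0092, 0.2072]
orientation: [0.433, 3.11, -0.001]
contact_force: [-2.2, -2.8, 6.8]
gripper_width: 0.0422
grip_force: 44.9
t 3.65 tcp console mm [-55.5 -49.2 207.2] tool x in console [-1.    -0.001 -0.001] z [ 0.001 -0.001 -1.   ] F [-2.2 -2.8  6.8] w 42.2 gf 44.88154470920563
stem if held [-37.6 -33.4]
```

```bash
python3 -m handwheel '[[[-6.7,-0.4,-1.4,0,0,0],[-6.7,-0.4,-1.4,0,0,0],[-6.7,-0.4,-1.4,0,0,0],[-6.7,-0.4,-1.4,0,0,0],[-7.2,-0.2,-0.5,0,0,0],[-7.2,-0.2,-0.5,0,0,0],[-7.2,-0.2,-0.5,0,0,0],[-7.2,-0.1,-0.5,0,0,0],[-7.5,0.2,0.5,0,0,0],[-7.5,0.2,0.5,0,0,0],[-7.5,0.2,0.5,0,0,0],[-7.5,0.1,0.7,0,0,0],[0,0,0,0,0,0],[0,0,0,0,0,0],[0,0,0,0,0,0]]]'; python3 -c "from h import *;status()"
```

```text
time_s: 4.9
eef_pos: [0.5529, -0.0338, 0.2116]
orientation: [0.433, 3.111, -0.0]
contact_force: [-1.8, -3.3, 0.6]
gripper_width: 0.0418
grip_force: 46.2
t 4.9 tcp console mm [ 29.9 -50.6 211.6] tool x in console [-1.    -0.001 -0.   ] z [ 0. -0. -1.] F [-1.8 -3.3  0.6] w 41.8 gf 46.163763999938965
stem if held [ 19.7 -33.4]
```

```bash
python3 -m handwheel '[[[-0.2,6.2,-1.1,0,0,0],[-0.2,6.2,-1.1,0,0,0],[-0.2,6.2,-1.1,0,0,0],[-0.2,6.2,-1.1,0,0,0],[-0.1,6.5,-0.4,0,0,0],[-0.1,6.5,-0.4,0,0,0],[-0.1,6.5,-0.4,0,0,0],[-0.1,6.5,-0.4,0,0,0],[0,0,0,0,0,0],[0,0,0,0,0,0],[0,0,0,0,0,0]]]'; python3 -c "from h import *;status()"
```

```text
time_s: 5.82
eef_pos: [0.5688, 0.0135, 0.2199]
orientation: [0.432, 3.107, -0.005]
contact_force: [-2.0, -7.3, 10.9]
gripper_width: 0.0419
grip_force: 47.1
t 5.82 tcp console mm [ 32.2  -0.6 219.9] tool x in console [-1.    -0.001 -0.005] z [ 0.005 -0.004 -1.   ] F [-2.  -7.3 10.9] w 41.9 gf 47.0870715379715
stem if held [20.4 -0.4]
```

```bash
python3 -m handwheel '[[[7.8,0.1,-0.2,0,0,0],[7.8,0.1,-0.2,0,0,0],[7.8,0.1,-0.2,0,0,0],[7.8,0.1,-0.2,0,0,0],[7.8,0,0.8,0,0,0],[7.8,0,0.8,0,0,0],[7.8,0,0.8,0,0,0],[7.8,0,0.8,0,0,0],[6.7,0,1.6,0,0,0],[6.7,0,1.6,0,0,0],[6.7,0,1.6,0,0,0],[6.7,0,1.6,0,0,0],[1,0,0,0,0,0],[0,0,0,0,0,0],[0,0,0,0,0,0]]]'; python3 -c "from h import *;status()"
```

```text
time_s: 7.07
eef_pos: [0.4816, 0.0402, 0.2095]
orientation: [0.433, 3.11, 0.001]
contact_force: [-2.0, -0.4, 8.0]
gripper_width: 0.0421
grip_force: 50.2
t 7.07 tcp console mm [-58.9   1.1 209.5] tool x in console [-1.    -0.001 -0.001] z [ 0.001  0.001 -1.   ] F [-2.  -0.4  8. ] w 42.1 gf 50.231502056121826
stem if held [-39.4   0.7]
```

```bash
python3 -m handwheel '[[[1,-0.5,0.3,0,0,0],[0,0,0,0,0,0],[0,0,0,0,0,0],[0,0,0,0,0,0],[0,0,0,0,0,0],[0,0,0,0,0,0],[0,0,0,0,0,0],[0,0,0,0,0,0],[0,0,0,0,0,0],[0,0,0,0,0,0],[0,0,0,0,0,0],[0,0,0,0,0,0],[0,0,0,0,0,0],[0,0,0,0,0,0],[0,0,0,0,0,0],[0,0,0,0,0,0]]]'; python3 - <<'E'
from h import *
import cell
status()
f=cell.grab_frame("side"); cv2.imwrite("pics/s2.png",cv2.resize(f["color"][150:310,200:400],(800,640)[:2])[:600])
E
```

```text
time_s: 8.4
eef_pos: [0.4809, 0.0401, 0.2093]
orientation: [0.433, 3.11, 0.002]
contact_force: [-0.6, -0.0, 7.5]
gripper_width: 0.042
grip_force: 50.2
t 8.4 tcp console mm [-59.5   0.8 209.3] tool x in console [-1.    -0.001 -0.002] z [ 0.002  0.001 -1.   ] F [-0.6 -0.   7.5] w 42.0 gf 50.19228637218475
stem if held [-39.8   0.5]
```

View pics/s2.png

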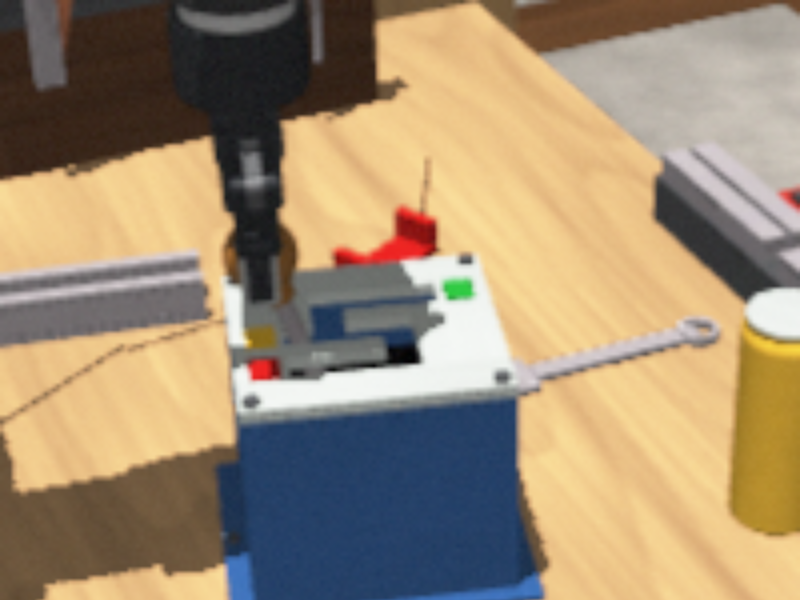

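The knob is held between the fingers beside the yellow mark (ball at about (260,265) in the crop), and it has dwelt for over 1 s. Next I go to the exit and corner 3.

```bash
python3 -m handwheel '[[[0,0,0,0,0,0],[-7,-0.2,-2,0,0,0],[-7,-0.2,-2,0,0,0],[-7,-0.2,-1.8,0,0,0],[-7.3,0,-1.5,0,0,0],[0,0,0,0,0,0],[0,0,0,0,0,0],[0,0,0,0,0,0]]]'; python3 -c "from h import *;status()"
```

```text
time_s: 9.12
eef_pos: [0.5067, 0.0321, 0.216]
orientation: [-0.433, -3.11, -0.002]
contact_force: [-3.0, 0.3, 7.0]
gripper_width: 0.0418
grip_force: 50.3
t 9.12 tcp console mm [-3.26e+01  2.00e-01  2.16e+02] tool x in console [-1.    -0.001  0.002] z [-0.002  0.002 -1.   ] F [-3.   0.3  7. ] w 41.8 gf 50.29324471950531
stem if held [-21.    0.1]
```

```bash
python3 -m handwheel '[[[-1,0,-0.5,0,0,0],[0,6.5,0.2,0,0,0],[0,6.5,0.2,0,0,0],[-0.1,6.5,0.2,0,0,0],[-0.1,6.5,0.2,0,0,0],[-0.2,6.2,1,0,0,0],[-0.2,6.2,1.1,0,0,0],[-0.2,6.2,1.2,0,0,0],[-0.2,6.2,1.2,0,0,0],[0,0,0,0,0,0],[0,0,0,0,0,0],[0,0,0,0,0,0]]]'; python3 -c "from h import *;status()"
```

```text
time_s: 10.12
eef_pos: [0.5225, 0.08, 0.2112]
orientation: [-0.432, -3.11, 0.001]
contact_force: [-4.6, 0.2, 6.1]
gripper_width: 0.0419
grip_force: 48.4
t 10.12 tcp console mm [-30.6  50.6 211.2] tool x in console [-1.    -0.001  0.002] z [-0.002 -0.    -1.   ] F [-4.6  0.2  6.1] w 41.9 gf 48.35434913635254
stem if held [-20.2  33.5]
```

```bash
python3 -m handwheel '[[[-7.5,0.2,-0.5,0,0,0],[-7.5,0.2,-0.5,0,0,0],[-7.5,0.2,-0.5,0,0,0],[-7.5,0.2,-0.5,0,0,0],[-7.2,-0.2,0.5,0,0,0],[-7.2,-0.2,0.5,0,0,0],[-7.2,-0.2,0.5,0,0,0],[-7.2,-0.2,0.5,0,0,0],[-6.7,-0.4,1.4,0,0,0],[-6.7,-0.4,1.4,0,0,0],[-6.7,-0.4,1.4,0,0,0],[-6.7,-0.4,1.4,0,0,0],[-2,0,0.3,0,0,0],[0,0,0,0,0,0],[0,0,0,0,0,0],[0,0,0,0,0,0],[0,0,0,0,0,0]]]'; python3 -c "from h import *;status()"
```

```text
time_s: 11.53
eef_pos: [0.6063, 0.0542, 0.2047]
orientation: [-0.433, -3.111, 0.001]
contact_force: [-0.6, 0.7, -4.0]
gripper_width: 0.0421
grip_force: 49.5
t 11.53 tcp console mm [ 57.2  48.7 204.7] tool x in console [-1.    -0.001  0.001] z [-0.001 -0.    -1.   ] F [-0.6  0.7 -4. ] w 42.1 gf 49.45397615432739
stem if held [39.3 33.5]
```

Now in the lock notch. Release, rise and check.

```bash
python3 -m handwheel '[[[0,0,0,0,0,0],[0,0,0,0,0,0],[0,0,0,0,0,0],[0,0,0,0,0,0],[0,0,0,0,0,0],[0,0,0,0,0,0],[0,0,0,0,0,0],[0,0,-10,0,0,0],[0,0,-15,0,0,0],[0,0,-20,0,0,0],[0,0,-25,0,0,0],[0,0,-25,0,0,0],[10,0,-10,0,0,0],[20,0,0,0,0,0],[20,0,0,0,0,0],[20,0,0,0,0,0],[20,0,0,0,0,0],[10,0,0,0,0,0],[0,0,0,0,0,0],[0,0,0,0,0,0]]]' 1; python3 - <<'E'
from h import *
import cell
status()
d={n:cell.grab_frame(n) for n in("side","wrist")}
pickle.dump(d,open("f3.pkl","wb"))
cv2.imwrite("pics/s3.png",d["side"]["color"]);cv2.imwrite("pics/w3.png",d["wrist"]["color"])
E
```

```text
time_s: 13.2
eef_pos: [0.5106, 0.0816, 0.3106]
orientation: [0.432, 3.111, 0.0]
contact_force: [0.4, -0.5, 0.3]
gripper_width: 0.0854
grip_force: 0.0
t 13.2 tcp console mm [-42.4  48.9 310.6] tool x in console [-1.    -0.001 -0.001] z [ 0.001 -0.    -1.   ] F [ 0.4 -0.5  0.3] w 85.4 gf 0.0
stem if held [-18.1  20.9]
```

View pics/w3.png

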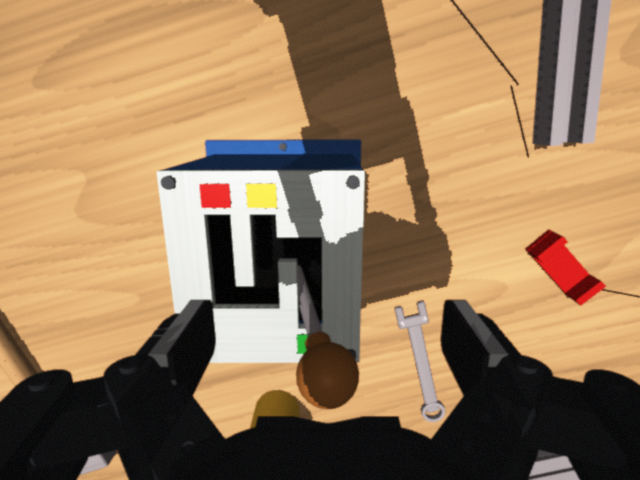

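View pics/s3.png

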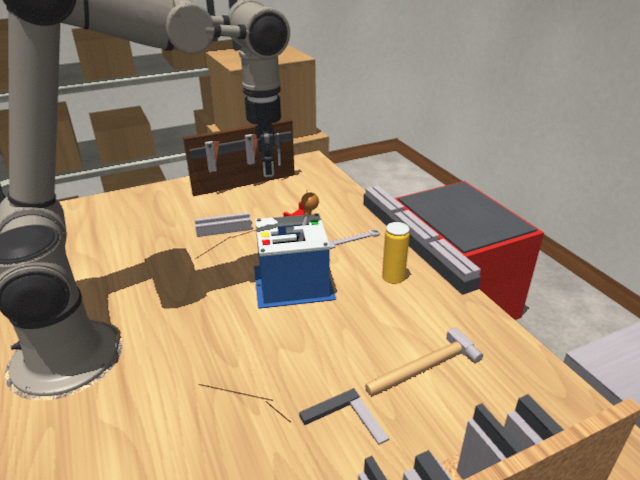

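The wrist view has the knob at (327,375) beside the green mark. The side view has it at (310,201), and the bystanders look undisturbed. I'll measure the knob before handing in.

```bash
python3 - <<'E'
from h import *
d=pickle.load(open("f3.pkl","rb"))
k=(tri(d["wrist"],(327.5,376),d["side"],(310.5,201)))
e=RC.inv().apply(k[0]-C); print((e*1000).round(1),k[1],"stem",(e[:2]/(e[2]-.03)*120).round(1),"on plane",(RC.inv().apply(onz(d["wrist"],(327.5,376),.205)-C)*1000).round(1))
E
```

```text
[ 57.1  48.9 203.5] 0.001234068655925321 stem [39.5 33.8] on plane [ 55.2  48.7 205. ]
```

The stem is at about (39, 34) mm, where the lock notch is (38, 34).

```bash
python3 -c "from cell import *;print(job_done())"
```

```text
the job is handed in; nothing more can be done
None
```

The lever rested in the middle notch for over a second, then went into the lock notch (stem measured at about (39, 34) mm against a target of (38, 34)); I released it, the other items look undisturbed, and the job was handed in at about 13 s.

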